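Serve two chocolates from the bar dispenser

TASK

Push the wooden serving board along its lane until it is home against the end stop and its white bowl is under the chute's mouth. Then press down the orange paddle so that the red gate lifts, keep it down until both gold chocolate balls have rolled into the bowl, and let the paddle come up so the gate is shut again. Only push and press: do not lift the board, do not touch the chocolates, and leave everything else on the counter where it stands.

Things in the scene. Friction and masses are not known exactly. Their poses are not given: they have to be found in the camera images.
- dispenser: Fixed dispenser, origin on the counter; z up, x away from the robot and y to the left at yaw 0. Its 40 mm wide chute, open on top, lies along y at x = 0 and falls 0.122 rad to -y. Before the mouth two dark rails (centred at x = -53 and +53 mm, y = -200 to 0, 12 mm high, 10 wide) form the board's lane. Black column 90 x 85 mm, 226 mm high with copper dome, at x 0, y 165 mm.
- rocker (a joint): Rocking lever on the dispenser, along the dispenser's x. 0 = at rest, gate shut; grows as the paddle goes down, to a hard stop at 0.5 rad. A spring returns it: about 3 N at the paddle to start, 6.5 N at the stop. From about 0.36 rad the gate, at the far end, lets a ball pass; at 0.42 it is well clear.
- paddle (a point): Centre of the top face of the orange paddle (40 x 32 x 8 mm, the longer side along the lever), 70 mm from the pivot towards the dispenser's -x, 116 mm above the counter at rest; it moves with the rocker and sinks about 34 mm at the stop. Nothing stands above it.
- pivot (a point): The rocker's pivot axis (along the dispenser's y), 110 mm above the counter, in a steel fork 122 mm high.
- end_stop (a point): Middle of the top edge of the end stop's face, 12 mm above the counter, across the lane's +y end: the board's +y edge meets it when home.
- gate_edge (a point): Middle of the lower edge of the red gate (20 mm wide), 2 mm above the chute floor at rest; moves with the rocker.
- mouth (a point): Middle of the chute floor's lower end, 58 mm above the counter.
- board: Loose wooden serving board, 90 mm (x) by 150 (y) by 10, 0.25 to 0.5 kg, origin at the centre of its underside, axes like the dispenser's. It lies on the counter between the rails (about 3 mm play each side) and slides along the dispenser's y. A dark upright lip, 34 mm high, 10 thick, runs across its -y end; the white bowl is fixed near its +y end.
- lip (a point): Middle of the outer (-y) face of the board's dark lip, 20 mm above the counter: the place to push, towards the dispenser's +y. The counter behind it is free.
- bowl (a point): Centre of the inner floor of the white bowl, 30 mm from the board's centre towards its +y; inner radius 37 mm at the rim, which is 42 mm above the counter. With the board home it lies at y = -55 mm in the dispenser's frame; at the start 45 to 85 mm short of that.
- choc1_center (a point): Centre of the gold chocolate ball (24 mm across, about 12 g) that rests against the gate.
- choc2_center (a point): Centre of the second gold chocolate ball, the same, behind the first on the chute.
- espresso_cup: Bystander, to be left alone: the blue espresso cup, 64 mm across plus handle, 58 high; origin at the centre of its underside.
- tamper: Bystander, to be left alone: the steel tamper, 58 mm across, 88 high; origin at the centre of its underside.
- spoon: Bystander, to be left alone: the spoon, 140 mm long with a wooden handle, lying flat; origin at the centre of its underside.
- milk_jug: Bystander, to be left alone: the milk jug, 84 mm across plus handle, 100 high; origin at the centre of its underside.
- syrup: Bystander, to be left alone: the syrup bottle, 68 mm across, 210 high, the tallest; origin at the centre of its underside.
- sugar_jar: Bystander, to be left alone: the sugar jar, 74 mm across, 95 high; origin at the centre of its underside.
- saucer: Bystander, to be left alone: the saucer, 130 mm across, 18 high; origin at the centre of its underside.
Mind the look-alikes: they are no part of the job. Leave any green or purple look-alike of the board alone.

How it is judged:
On the way, in this order (a step that is already met when the one before it is completed fails the run):
1. the board is home under the chute, the gate still shut (y of bowl in the frame of dispenser between -0.063 and -0.045 m and height (world z) of board below 0.005 m and angle between board's own z axis and vertical below 0.06 rad and value of joint rocker below 0.1 rad), for 0.2 s.
2. the paddle is pressed down by the fingers and the gate is up (value of joint rocker above 0.34 rad and contact force between the fingers and rocker above 1 N and distance between the grasp point and paddle below 0.08 m), for 0.05 s.
3. both chocolates are in the bowl (horizontal distance between each of choc1_center, choc2_center and bowl below 0.036 m and z of choc1_center in the frame of board between 0.015 and 0.045 m and z of choc2_center in the frame of board between 0.015 and 0.045 m), for 0.2 s.
At the end, for the whole second after the job is handed in: Both chocolate balls lie inside the bowl, the board is flat on the counter and within 8 mm of the end stop, at rest, and the rocker is back within 0.06 rad of rest, so the gate is shut (all of step 3 and y of bowl in the frame of dispenser between -0.063 and -0.045 m and height (world z) of board below 0.005 m and angle between board's own z axis and vertical below 0.06 rad and value of joint rocker below 0.06 rad and linear speed of board below 0.02 m/s); the robot touches nothing.
It fails at once if the board is lifted or tipped (height (world z) of board above 0.01 m or angle between board's own z axis and vertical above 0.12 rad).
It fails at once if the robot touches a chocolate (contact force between any of the fingers, the arm and choc1 above 0.2 N or contact force between any of the fingers, the arm and choc2 above 0.2 N).
It fails at once if another thing on the counter is moved more than 25 mm (distance of any of espresso_cup, tamper, spoon, milk_jug, syrup, sugar_jar, saucer from where it was at the start of the episode above 0.025 m).
It also fails if it takes over 43 s, if anything falls off the work surface, if the arm or the gripper's body presses on something with over 40 N, if the wrist force passes 120 N, or if a joint passes its speed limit or range.

ROBOT

A 6-joint arm with a two-finger parallel gripper is mounted at the origin on the work surface. World frame = base frame: x ahead of the robot, y to its left, z up, the work surface at z = 0. Lengths are in m, angles in rad, forces in N, time in s.
With the tool pointing down it reaches from about 0.225 to 0.875 m from the base axis. Payload 3.4 kg.
Tool frame: the origin (TCP) lies at the very end of the fingers, on their centre line; the grasp point (between the pads) lies 19 mm behind it; z points along the fingers, y is the line along which they close (so a half turn about z gives the same grasp; the last joint's range is limited). The gripper opens to 85 mm and grips with 20 to 120 N. Pads are 22 mm wide; open, the fingers measure 114 mm over their backs; the gripper's body (76 mm by 85 mm) begins 54 mm behind the grasp point. The pads swing forward as they close: fully open they stand 13 mm farther back than shut.
Start: joints at [-0.121, 0.276, 1.505, -0, 1.361, -0.121], TCP at [0.575, -0, 0.231] pointing down, gripper open.
Joint ranges: [-2.89, 2.89], [-0.75, 2.08], [0.22, 2.7], [-1.18, 4.32], [0.11, 2.71], [-2.7, 2.7]. Speed limits (rad/s): [2.57, 2.57, 3.14, 3.14, 3.14, 3.14].

INTERFACE

Orientations are given as a unit quaternion [w, x, y, z].
In Python, from rig import get_state, optics, sign_off gives the robot as it stands.
- The arm moves only by the tool send_rows, never from a script. Its argument "increments" is a list of rows, each an object with "gripper": the gripper's target within -1 to 1 (shut at 1, half-way at 0, fully open at -1); "linear": the shift along the world's x, y, z in m, a list of three; "delta_rot": the turn, a rotation vector about the world's x, y, z in rad, a list of three. In form: [{"gripper": gripper, "linear": [dx, dy, dz], "delta_rot": [rx, ry, rz]}, ...]. A call has 1 to 8 rows; each row is the pose to reach, as a shift and turn from the pose commanded when the call began; what a row does not reach only later rows make up. A row lasts 1/10 s, in which the tool goes at most 50 mm and 8.59 degrees, less where a joint would pass 70% of its speed; a pose out of reach is approached as far as the arm can. A call with a gripper value outside its range is refused whole. The fingers move at their own pace and stop on an object; "newtons" is the grip in N (left out, the last holds). Time passes only in rows, so rows that repeat a pose let the fingers close. It gives the time, the measured TCP pose, the force, the opening and the grip force at its end, in the units of the state.
- get_state(): the state, without advancing time (a new reading comes with each control period).
- optics.get_image(name): name is "scene" or "side" or "wrist"; returns a dict with "pixels" (420x560x3 uint8, blue, green, red), "K" (3x3 intrinsics, pixels), "k1" (the pictures are not rectified: a ray, as slopes to the right and down, at radius r is drawn at 1 + k1 r^2 times it, then the intrinsics apply), "rvec" (rotation vector, rad) and "tvec" (3), from world to camera coordinates, as OpenCV has them; the wrist camera has in their place "T_tool_cam" (4x4, takes a point from camera to tool coordinates, whose origin is the TCP and whose axes are the flange's). Camera axes: x right, y down, z forward; pixel columns grow to the right and rows downward; lengths in m; the calibration is good to about 2 mm. A picture is of the moment at which its call begins: read the wrist's pose just before it. There is no depth.
- sign_off(): hands the job in; it is judged then, once.
The state is a dict: "clock": time; "qpos": joint angles; "qd": joint speeds; "effort": joint torques, N m; "position": TCP position; "ee_rot": TCP orientation; "contact_force": force on the tool from outside, world axes, zero at the start; "moment": the same for the moment, N m; "width": finger opening in m; "gripper_force": force on a finger pad.
Only numpy, scipy, OpenCV 4.12 (cv2) and the standard library are available. Lean on these libraries where they do the work, as an engineer would, in place of code of your own. Each camera call takes 0.05 s, during which the arm holds its last target. There are 200 camera calls.

## Working session

There is one attempt and no reset: what is moved stays moved. The work goes in short steps, Python scripts to look and compute and a tool call to move; the robot and the scene stay as the last step left them, time stands still between calls to the robot, and variables do not carry over. Pictures are saved under pics/ and viewed, at most 10 in all, crops included, and the job is handed in when it is done.

Besides the shell and the picture viewer there is one more tool, called after "Emit:" as a command line: name --argument value ..., lists and objects as JSON in quotes. send_rows: Moves the arm, as the interface text tells. Its arguments: {"type":"object","properties":{"increments":{"type":"array"},"newtons":{"type":"number"}},"required":["increments"]}

```bash
mkdir -p pics; cat > h.py <<'E'
import numpy as np, cv2
def rays(im,px):
    K=np.array(im["K"],float);k1=im["k1"]
    p=(np.atleast_2d(px).astype(float)-K[:2,2])/[K[0,0],K[1,1]]
    u=cv2.undistortPoints(np.atleast_2d(px).astype(float).reshape(-1,1,2),K,np.array([k1,0,0,0.]))[:,0]
    R=cv2.Rodrigues(np.array(im["rvec"],float))[0];t=np.array(im["tvec"],float).ravel()
    d=np.c_[u,np.ones(len(u))]@R
    return -R.T@t,d
def onz(im,px,z):
    c,d=rays(im,px);z=np.asarray(z,float)
    return c+d*((z-c[2])/d[:,2])[:,None]
def proj(im,P):
    K=np.array(im["K"],float)
    return cv2.projectPoints(np.atleast_2d(P).astype(float),np.array(im["rvec"],float),np.array(im["tvec"],float),K,np.array([im["k1"],0,0,0.]))[0][:,0]
def tri(a,pa,b,pb):
    c1,d1=rays(a,pa);c2,d2=rays(b,pb);d1=d1[0];d2=d2[0]
    A=np.c_[d1,-d2];s=np.linalg.lstsq(A,c2-c1,rcond=None)[0]
    p,q=c1+s[0]*d1,c2+s[1]*d2
    return (p+q)/2,np.linalg.norm(p-q)
E
python3 - <<'E'
from rig import get_state,optics
import cv2,pickle
s=get_state();print(s)
for n in("scene","side"):
    im=optics.get_image(n);pickle.dump(im,open(n+".pkl","wb"))
    cv2.imwrite(f"pics/{n}0.png",im["pixels"]);print(n,im["K"],im["k1"],im["rvec"],im["tvec"])
E
```

```text
{'clock': 0.0, 'qpos': array([-1.20988780e-01,  2.76548333e-01,  1.50616084e+00, -2.59195694e-05,
        1.36070054e+00, -1.20988533e-01]), 'qd': array([-0.00053475,  0.0007753 , -0.00152938, -0.00137432, -0.00030383,
        0.00025709]), 'effort': array([ 6.20495921e-04, -4.16768074e+01, -2.45808578e+01, -1.52056768e-04,
        1.11346930e-02,  1.69860516e-05]), 'position': array([5.74451550e-01, 5.84367826e-05, 2.30455287e-01]), 'ee_rot': array([-7.07455278e-04,  7.07104657e-01,  7.07108321e-01, -5.70171607e-04]), 'contact_force': array([-0.56773057,  0.10522705, -0.14032373]), 'moment': array([-0.00157825,  0.00494895, -0.04529509]), 'gripper_force': 0.0, 'width': 0.08511123296843034}
scene [[437.86549659   0.         269.34128841]
 [  0.         437.86549659 209.81218923]
 [  0.           0.           1.        ]] -0.12559664341959165 [ 2.42648407  0.63167714 -0.21747332] [-0.41903049 -0.22251452  1.63717775]
side [[467.16573108   0.         280.1595528 ]
 [  0.         467.16573108 211.19429635]
 [  0.           0.           1.        ]] -0.02713610778641027 [ 0.497098   -2.74703049  1.09452126] [0.48686866 0.25356898 1.57561151]
```

View pics/scene0.png

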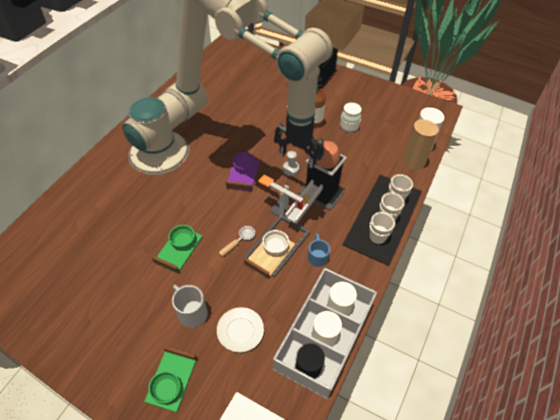

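View pics/side0.png

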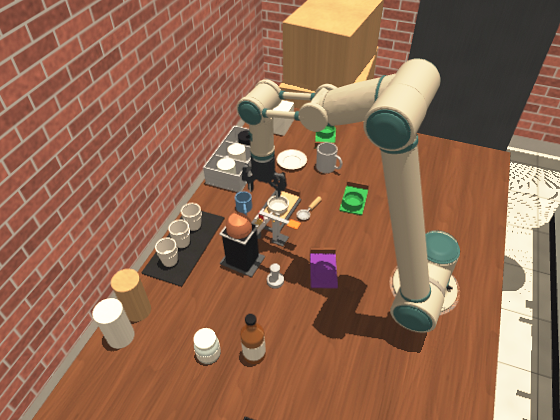

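The scene view shows the wooden board near (272,250), its bowl at (275,242), the orange paddle at (266,182) and the copper dome at (330,150). In the side view the bowl is at (277,205), the paddle at (293,224) and the dome at (238,222). I'll zoom in on both.

```bash
python3 - <<'E'
import pickle,cv2,numpy as np
from h import *
a=pickle.load(open("scene.pkl","rb"));b=pickle.load(open("side.pkl","rb"))
A=cv2.resize(a["pixels"][140:290,215:345],None,fx=4,fy=4,interpolation=cv2.INTER_CUBIC)[:, :400+120]
B=cv2.resize(b["pixels"][165:290,215:335],None,fx=4,fy=4,interpolation=cv2.INTER_CUBIC)
cv2.imwrite("pics/cA.png",A);cv2.imwrite("pics/cB.png",B)
# orange blobs
for n,im in(("scene",a),("side",b)):
    h=cv2.cvtColor(im["pixels"],cv2.COLOR_BGR2HSV)
    for nm,lo,hi in(("orange",(5,170,150),(18,255,255)),("red",(0,170,80),(4,255,255)),("gold",(18,120,120),(32,255,255))):
        k,l,st,c=cv2.connectedComponentsWithStats(cv2.inRange(h,lo,hi))
        for i in range(1,k):
            if st[i,4]>5 and 215<c[i,0]<345 and 130<c[i,1]<290: print(n,nm,st[i],c[i])
E
```

```text
scene orange [258 175  16  12 106] [265.18867925 180.        ]
scene red [298 203   4   5  19] [299.57894737 204.89473684]
scene gold [305 196   3   4  10] [306.  197.2]
side orange [286 219  15  11  97] [293.59793814 223.80412371]
side red [259 215   4   3  10] [260.3 216.2]
side gold [312 198   9   9   9] [316. 202.]
side gold [256 219   6   6  23] [258.7826087  221.34782609]
side gold [288 220  11   8  36] [293.22222222 223.36111111]
```

View pics/cA.png

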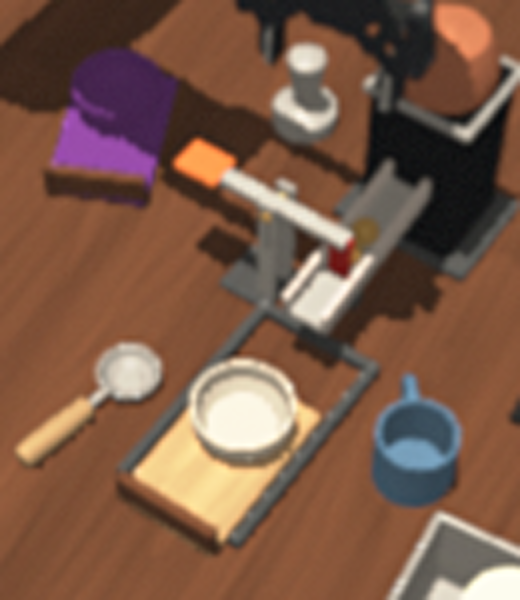

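View pics/cB.png

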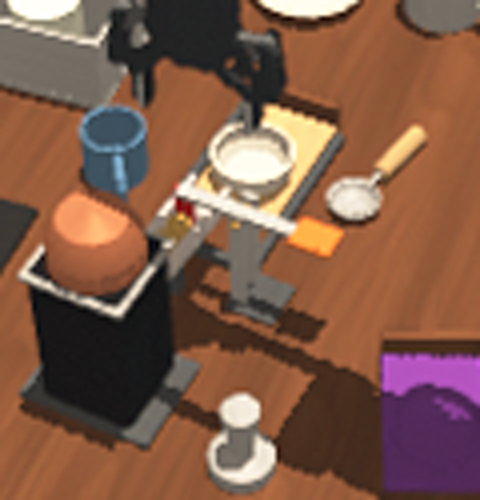

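The crops show the paddle at crop-scene (205,162), the bowl rim centred at (244,410), the dark lip from (120,475) to (220,540), and the lane rails running from (265,310)/(378,368) down to (122,467)/(237,540). The gate is red and shut, with gold behind it, and the spoon lies left of the lane.

```bash
python3 - <<'E'
import pickle
from h import *
np.set_printoptions(precision=4,suppress=True)
a=pickle.load(open("scene.pkl","rb"));b=pickle.load(open("side.pkl","rb"))
sa=lambda p:np.array(p)/4+[215,140]-.375
sb=lambda p:np.array(p)/4+[215,165]-.375
print("paddle tri",tri(a,[265.2,180],b,[293.6,223.6]), onz(a,[265.2,180],[.113]),onz(b,[293.6,223.6],[.113]))
print("bowl rim tri",tri(a,sa([244,406]),b,sb([251,155])))
print("bowlrim z.042",onz(a,sa([244,406]),[.042]),onz(b,sb([251,155]),[.042]))
R=onz(a,[sa(p) for p in((265,310),(122,467),(378,368),(237,540))],[.012]*4)
print("rails A\n",R, np.arctan2(*(R[0]-R[1])[[0,1]]*[-1,1]),np.arctan2(*(R[2]-R[3])[[0,1]]*[-1,1]))
print("lip A top outer",onz(a,[sa(p) for p in((120,475),(220,538))],[.034]*2))
print("lip B top",onz(b,[sb(p) for p in((258,92),(340,110))],[.034]*2))
print("gate",tri(a,[299.6,205],b,[260.3,216.2]))
print("spoon A",onz(a,[sa(p) for p in((130,370),(25,455))],[.008]*2))
print("cup",onz(a,[sa((415,480))],[.0]),"tamper",onz(a,[sa((303,125))],[.0]),onz(b,[sb((240,470))],[0.]))
E
```

```text
paddle tri (array([ 0.476 , -0.0178,  0.1151]), np.float64(0.0004467797889876286)) [[ 0.4749 -0.0164  0.113 ]] [[ 0.4768 -0.0195  0.113 ]]
bowl rim tri (array([ 0.5926, -0.1607,  0.038 ]), np.float64(8.920145208492316e-05))
bowlrim z.042 [[ 0.5939 -0.163   0.042 ]] [[ 0.5911 -0.157   0.042 ]]
rails A
 [[ 0.5547 -0.0554  0.012 ]
 [ 0.5297 -0.2404  0.012 ]
 [ 0.661  -0.062   0.012 ]
 [ 0.6376 -0.2529  0.012 ]] -0.1343585809217559 -0.12177955889931517
lip A top outer [[ 0.5398 -0.2579  0.034 ]
 [ 0.6316 -0.2681  0.034 ]]
lip B top [[ 0.6191 -0.2491  0.034 ]
 [ 0.5338 -0.2529  0.034 ]]
gate (array([ 0.6089, -0.0342,  0.0869]), np.float64(0.0009080529839099041))
spoon A [[ 0.4871 -0.1578  0.008 ]
 [ 0.457  -0.266   0.008 ]]
cup [[ 0.7294 -0.1345  0.    ]] tamper [[0.4829 0.1502 0.    ]] [[0.4803 0.1598 0.    ]]
```

```bash
python3 - <<'E'
import pickle
from h import *
np.set_printoptions(precision=4,suppress=True)
a=pickle.load(open("scene.pkl","rb"))
print("saucer",onz(a,[(240,329)],[.012]),"jug top",onz(a,[(189,297)],[.1]),"pivot col",onz(a,[(215+270/4,140+300/4)],[0.]))
E
```

```text
saucer [[ 0.6385 -0.4487  0.012 ]] jug top [[ 0.4948 -0.4666  0.1   ]] pivot col [[ 0.5513 -0.0373  0.    ]]
```

Emit:
send_rows --increments '[{"gripper": 1, "linear": [0, -0.05, 0], "delta_rot": [0, 0, -0.06]}, {"gripper": 1, "linear": [0, -0.1, 0], "delta_rot": [0, 0, -0.124]}, {"gripper": 1, "linear": [0, -0.15, 0], "delta_rot": [0, 0, -0.124]}, {"gripper": 1, "linear": [0, -0.2, 0], "delta_rot": [0, 0, -0.124]}, {"gripper": 1, "linear": [0, -0.25, 0], "delta_rot": [0, 0, -0.124]}, {"gripper": 1, "linear": [0, -0.305, 0], "delta_rot": [0, 0, -0.124]}, {"gripper": 1, "linear": [0, -0.305, -0.03], "delta_rot": [0, 0, -0.124]}, {"gripper": 1, "linear": [0, -0.305, -0.07], "delta_rot": [0, 0, -0.124]}]'

```text
clock: 0.9
position: [0.5761, -0.3087, 0.162]
ee_rot: [0.003, 0.751, 0.661, 0.001]
contact_force: [-0.7, 0.4, -0.5]
width: -0.0001
gripper_force: 0.0
```

Emit:
send_rows --increments '[{"gripper": 1, "linear": [0, 0, -0.05], "delta_rot": [0, 0, 0]}, {"gripper": 1, "linear": [0, 0, -0.1], "delta_rot": [0, 0, 0]}, {"gripper": 1, "linear": [0, 0, -0.145], "delta_rot": [0, 0, 0]}, {"gripper": 1, "linear": [0, 0, -0.145], "delta_rot": [0, 0, 0]}, {"gripper": 1, "linear": [0, 0, -0.145], "delta_rot": [0, 0, 0]}]'

```text
clock: 1.4
position: [0.5749, -0.3049, 0.016]
ee_rot: [-0.001, 0.75, 0.662, -0.0]
contact_force: [0.6, 0.2, 0.7]
width: -0.0001
gripper_force: 0.0
```

```bash
python3 - <<'E'
from rig import get_state,optics
import cv2,pickle,numpy as np
print(get_state()["position"])
a=optics.get_image("scene");b=optics.get_image("side")
pickle.dump(a,open("scene1.pkl","wb"));pickle.dump(b,open("side1.pkl","wb"))
A=cv2.resize(a["pixels"][150:300,205:335],(390,450),interpolation=cv2.INTER_CUBIC)
B=cv2.resize(b["pixels"][150:300,205:335],(390,450),interpolation=cv2.INTER_CUBIC)
cv2.imwrite("pics/p1.png",np.hstack([A,B]))
E
```

```text
[ 0.57488363 -0.30489144  0.01602688]
```

View pics/p1.png

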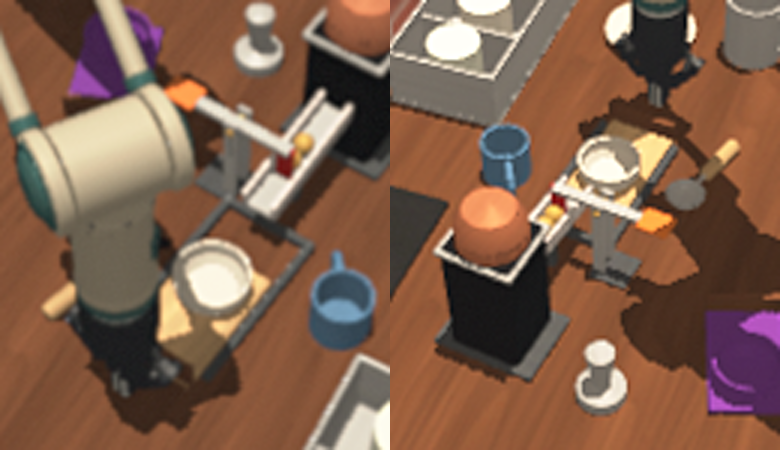

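The gripper stands behind the lip and the lane is clear; the gate is still shut, with the gold balls behind it. Now I'll push.

Emit:
send_rows --increments '[{"gripper": 1, "linear": [0.001, 0.01, 0], "delta_rot": [0, 0, 0]}, {"gripper": 1, "linear": [0.0025, 0.02, 0], "delta_rot": [0, 0, 0]}, {"gripper": 1, "linear": [0.0035, 0.028, 0], "delta_rot": [0, 0, 0]}, {"gripper": 1, "linear": [0.0045, 0.036, 0], "delta_rot": [0, 0, 0]}, {"gripper": 1, "linear": [0.0055, 0.044, 0], "delta_rot": [0, 0, 0]}, {"gripper": 1, "linear": [0.0065, 0.052, 0], "delta_rot": [0, 0, 0]}, {"gripper": 1, "linear": [0.0075, 0.06, 0], "delta_rot": [0, 0, 0]}]'

```text
clock: 2.2
position: [0.5828, -0.2447, 0.0166]
ee_rot: [0.0, 0.75, 0.662, -0.0]
contact_force: [-0.6, -2.7, 2.3]
width: -0.0001
gripper_force: 1.6
```

Emit:
send_rows --increments '[{"gripper": 1, "linear": [0.0006, 0.005, 0], "delta_rot": [0, 0, 0]}, {"gripper": 1, "linear": [0.0012, 0.01, 0], "delta_rot": [0, 0, 0]}]'

```text
clock: 2.4
position: [0.5838, -0.2346, 0.0162]
ee_rot: [0.0, 0.749, 0.662, -0.0]
contact_force: [-0.8, -2.2, 2.8]
width: 0.0001
gripper_force: 1.5
```

Emit:
send_rows --increments '[{"gripper": 1, "linear": [0.0004, 0.003, 0], "delta_rot": [0, 0, 0]}, {"gripper": 1, "linear": [0.0008, 0.006, 0], "delta_rot": [0, 0, 0]}]'

```text
clock: 2.6
position: [0.5846, -0.2289, 0.0163]
ee_rot: [0.0, 0.75, 0.662, -0.0]
contact_force: [-0.7, -3.2, 2.9]
width: 0.0002
gripper_force: 1.5
```

Emit:
send_rows --increments '[{"gripper": 1, "linear": [0.0004, 0.003, 0], "delta_rot": [0, 0, 0]}, {"gripper": 1, "linear": [0.0008, 0.006, 0], "delta_rot": [0, 0, 0]}]'

```text
clock: 2.8
position: [0.5853, -0.2229, 0.0162]
ee_rot: [-0.0, 0.75, 0.662, -0.0]
contact_force: [-0.7, -2.1, 1.8]
width: 0.0001
gripper_force: 1.4
```

Emit:
send_rows --increments '[{"gripper": 1, "linear": [0.0004, 0.003, 0], "delta_rot": [0, 0, 0]}, {"gripper": 1, "linear": [0.0008, 0.006, 0], "delta_rot": [0, 0, 0]}]'

```text
clock: 3.0
position: [0.5879, -0.2202, 0.0168]
ee_rot: [0.004, 0.749, 0.663, -0.001]
contact_force: [0.9, -14.3, 0.1]
width: 0.0001
gripper_force: 7.4
```

Force jumped to 14 N, so the board is against the stop. I'll hold briefly, back off and look.

Emit:
send_rows --increments '[{"gripper": 1, "linear": [0, 0, 0], "delta_rot": [0, 0, 0]}, {"gripper": 1, "linear": [-0.001, -0.012, 0], "delta_rot": [0, 0, 0]}, {"gripper": 1, "linear": [-0.004, -0.04, 0], "delta_rot": [0, 0, 0]}, {"gripper": 1, "linear": [-0.005, -0.05, 0.04], "delta_rot": [0, 0, 0]}, {"gripper": 1, "linear": [-0.005, -0.05, 0.09], "delta_rot": [0, 0, 0]}, {"gripper": 1, "linear": [-0.005, -0.05, 0.14], "delta_rot": [0, 0, 0]}, {"gripper": 1, "linear": [-0.005, -0.05, 0.18], "delta_rot": [0, 0, 0]}]'

```text
clock: 3.7
position: [0.581, -0.2663, 0.1985]
ee_rot: [-0.001, 0.75, 0.662, 0.001]
contact_force: [1.0, -0.5, 0.2]
width: -0.0001
gripper_force: 0.0
```

```bash
python3 - <<'E'
from rig import get_state,optics
import cv2,pickle,numpy as np
from h import *
np.set_printoptions(precision=4,suppress=True)
print(get_state()["position"])
a=optics.get_image("scene");b=optics.get_image("side")
pickle.dump(a,open("scene2.pkl","wb"));pickle.dump(b,open("side2.pkl","wb"))
A=cv2.resize(a["pixels"][150:300,205:335],(390,450),interpolation=cv2.INTER_CUBIC)
B=cv2.resize(b["pixels"][150:300,205:335],(390,450),interpolation=cv2.INTER_CUBIC)
cv2.imwrite("pics/p2.png",np.hstack([A,B]))
E
```

```text
[ 0.581  -0.2663  0.1985]
```

View pics/p2.png

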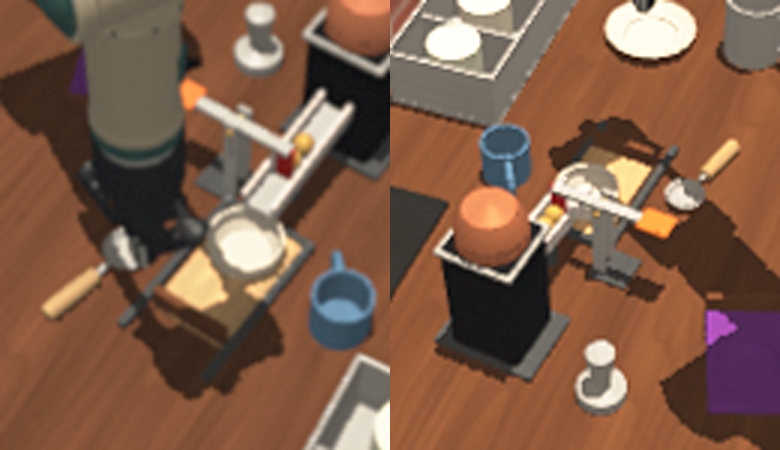

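The board is home: in the scene half the bowl (245,240) now sits below the chute's mouth, with the gate shut and the spoon and cup unmoved. Next I'll go above the paddle.

Emit:
send_rows --increments '[{"gripper": 1, "linear": [-0.02, 0.044, 0], "delta_rot": [0, 0, 0]}, {"gripper": 1, "linear": [-0.04, 0.088, 0], "delta_rot": [0, 0, 0]}, {"gripper": 1, "linear": [-0.06, 0.132, 0], "delta_rot": [0, 0, 0]}, {"gripper": 1, "linear": [-0.08, 0.176, 0], "delta_rot": [0, 0, 0]}, {"gripper": 1, "linear": [-0.1, 0.22, 0], "delta_rot": [0, 0, 0]}, {"gripper": 1, "linear": [-0.113, 0.249, 0], "delta_rot": [0, 0, 0]}, {"gripper": 1, "linear": [-0.113, 0.249, -0.04], "delta_rot": [0, 0, 0]}, {"gripper": 1, "linear": [-0.113, 0.249, -0.06], "delta_rot": [0, 0, 0]}]'

```text
clock: 4.6
position: [0.4651, -0.0157, 0.1339]
ee_rot: [-0.002, 0.749, 0.663, -0.001]
contact_force: [-0.2, -0.8, 0.5]
width: -0.0003
gripper_force: 0.0
```

```bash
python3 - <<'E'
from rig import get_state,optics
import cv2,pickle,numpy as np
from h import *
np.set_printoptions(precision=4,suppress=True)
print(get_state()["position"])
a=optics.get_image("scene");b=optics.get_image("side")
A=cv2.resize(a["pixels"][130:280,205:335],(390,450),interpolation=cv2.INTER_CUBIC)
B=cv2.resize(b["pixels"][150:300,205:335],(390,450),interpolation=cv2.INTER_CUBIC)
cv2.imwrite("pics/p3.png",np.hstack([A,B]))
E
```

```text
[ 0.4651 -0.0157  0.1339]
```

View pics/p3.png

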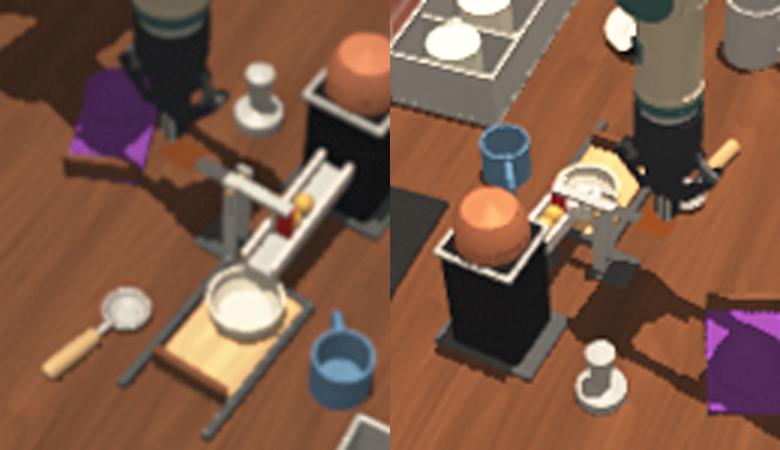

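The closed fingertips hover above the paddle's outer half: scene half, tip at (170,130), paddle at (185,153). I'll press down in steps.

Emit:
send_rows --increments '[{"gripper": 1, "linear": [0.003, 0, -0.012], "delta_rot": [0, 0, 0]}, {"gripper": 1, "linear": [0.003, 0, -0.02], "delta_rot": [0, 0, 0]}, {"gripper": 1, "linear": [0.003, 0, -0.028], "delta_rot": [0, 0, 0]}, {"gripper": 1, "linear": [0.003, 0, -0.036], "delta_rot": [0, 0, 0]}]'

```text
clock: 5.1
position: [0.4724, -0.0183, 0.1006]
ee_rot: [0.001, 0.75, 0.662, 0.001]
contact_force: [1.9, 0.0, 5.1]
width: -0.0001
gripper_force: 2.2
```

Emit:
send_rows --increments '[{"gripper": 1, "linear": [0, 0, -0.004], "delta_rot": [0, 0, 0]}, {"gripper": 1, "linear": [0, 0, -0.008], "delta_rot": [0, 0, 0]}]'

```text
clock: 5.3
position: [0.4731, -0.0184, 0.093]
ee_rot: [0.002, 0.75, 0.662, 0.001]
contact_force: [1.0, 0.5, 5.0]
width: 0.0002
gripper_force: 2.5
```

Emit:
send_rows --increments '[{"gripper": 1, "linear": [0, 0, -0.003], "delta_rot": [0, 0, 0]}, {"gripper": 1, "linear": [0, 0, -0.005], "delta_rot": [0, 0, 0]}]'

```text
clock: 5.5
position: [0.4729, -0.0185, 0.088]
ee_rot: [0.002, 0.75, 0.662, 0.001]
contact_force: [1.5, 0.5, 6.4]
width: -0.0003
gripper_force: 2.6
```

Emit:
send_rows --increments '[{"gripper": 1, "linear": [0, 0, -0.001], "delta_rot": [0, 0, 0]}, {"gripper": 1, "linear": [0, 0, -0.001], "delta_rot": [0, 0, 0]}, {"gripper": 1, "linear": [0, 0, -0.001], "delta_rot": [0, 0, 0]}, {"gripper": 1, "linear": [0, 0, -0.001], "delta_rot": [0, 0, 0]}, {"gripper": 1, "linear": [0, 0, -0.001], "delta_rot": [0, 0, 0]}, {"gripper": 1, "linear": [0, 0, -0.001], "delta_rot": [0, 0, 0]}, {"gripper": 1, "linear": [0, 0, -0.001], "delta_rot": [0, 0, 0]}, {"gripper": 1, "linear": [0, 0, -0.001], "delta_rot": [0, 0, 0]}]'

```text
clock: 6.3
position: [0.473, -0.0185, 0.0873]
ee_rot: [0.002, 0.75, 0.662, 0.001]
contact_force: [1.8, -0.7, 6.3]
width: 0.0002
gripper_force: 2.6
```

```bash
python3 - <<'E'
from rig import get_state,optics
import cv2,numpy as np
a=optics.get_image("scene");b=optics.get_image("side")
A=cv2.resize(a["pixels"][130:280,205:335],(390,450),interpolation=cv2.INTER_CUBIC)
B=cv2.resize(b["pixels"][150:300,205:335],(390,450),interpolation=cv2.INTER_CUBIC)
cv2.imwrite("pics/p4.png",np.hstack([A,B]))
E
```

```text
(no output)
```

View pics/p4.png

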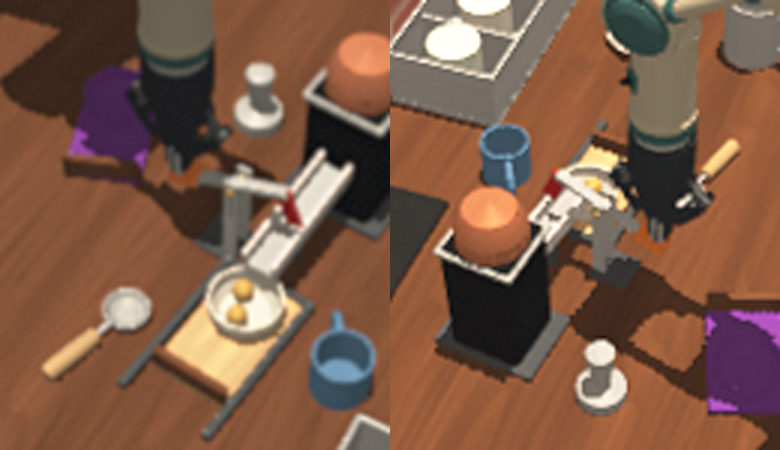

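Both gold balls lie in the bowl (scene half, (243,290) and (237,314)) and the gate is up. I'll wait a moment, then release slowly.

Emit:
send_rows --increments '[{"gripper": 1, "linear": [0, 0, 0], "delta_rot": [0, 0, 0]}, {"gripper": 1, "linear": [0, 0, 0], "delta_rot": [0, 0, 0]}, {"gripper": 1, "linear": [0, 0, 0.01], "delta_rot": [0, 0, 0]}, {"gripper": 1, "linear": [0, 0, 0.02], "delta_rot": [0, 0, 0]}, {"gripper": 1, "linear": [0, 0, 0.03], "delta_rot": [0, 0, 0]}, {"gripper": 1, "linear": [-0.005, 0, 0.05], "delta_rot": [0, 0, 0]}, {"gripper": 1, "linear": [-0.005, 0, 0.09], "delta_rot": [0, 0, 0]}, {"gripper": 1, "linear": [-0.005, 0, 0.12], "delta_rot": [0, 0, 0]}]'

```text
clock: 7.2
position: [0.4665, -0.018, 0.2084]
ee_rot: [0.001, 0.75, 0.662, 0.001]
contact_force: [0.7, 0.2, -0.2]
width: 0.0
gripper_force: 0.0
```

Emit:
send_rows --increments '[{"gripper": 1, "linear": [0, 0, 0], "delta_rot": [0, 0, 0]}, {"gripper": 1, "linear": [0, 0, 0], "delta_rot": [0, 0, 0]}, {"gripper": 1, "linear": [0, 0, 0], "delta_rot": [0, 0, 0]}, {"gripper": 1, "linear": [0, 0, 0], "delta_rot": [0, 0, 0]}, {"gripper": 1, "linear": [0, 0, 0], "delta_rot": [0, 0, 0]}]'

```text
clock: 7.7
position: [0.4655, -0.0179, 0.2053]
ee_rot: [-0.001, 0.75, 0.662, -0.001]
contact_force: [0.4, -0.7, -0.5]
width: -0.0001
gripper_force: 0.0
```

```bash
python3 - <<'E'
from rig import get_state,optics
import cv2,numpy as np
a=optics.get_image("scene");b=optics.get_image("side")
A=cv2.resize(a["pixels"][130:280,205:335],(390,450),interpolation=cv2.INTER_CUBIC)
B=cv2.resize(b["pixels"][150:300,205:335],(390,450),interpolation=cv2.INTER_CUBIC)
cv2.imwrite("pics/p5.png",np.hstack([A,B]))
E
```

```text
(no output)
```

View pics/p5.png

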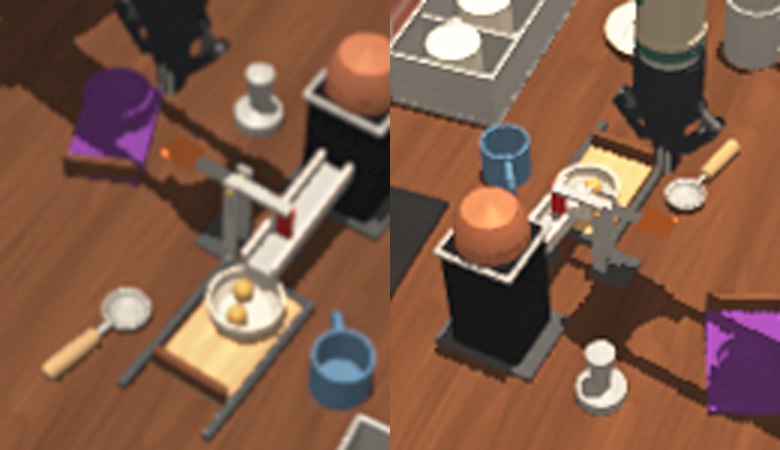

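The paddle is back up, the gate is shut at (285,222), both balls are in the bowl and the arm is clear of everything.

```bash
python3 -c "from rig import sign_off; print(sign_off())"
```

```text
the job is handed in; nothing more can be done
None
```

The job is handed in: the board is home against the end stop, both chocolates are in the bowl and the gate is shut again; `sign_off` returned no verdict, so this rests on the final pictures.

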